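# Bolt the paint chest shut

## Task

Bolt the artist's chest shut for carrying: slide the barrel bolt across by its handle so that it goes through the staple on the flap, then turn the handle down into the notch of the catch plate until it lies fully home, and let go. The plate is never screwed on in quite the same place, so feel for the notch gently and do not lean hard on the handle while it is against the plate; leave the jar and the tin where they are.

Things in the scene. Friction and masses are not known exactly. Their poses are not given: they have to be found in the camera images.
- chest: wooden chest, fixed on the bench, 200 (x) by 380 (y) by 90 mm high; origin at the centre of its underside; x points away from the robot, y to the robot's left. The steel barrel bolt lies on its top along the front edge (chest x -0.100), axis parallel to y at chest x -0.070, 110 mm above the underside. Two guides, 125 mm high, hold the rod at chest y -0.125 to -0.105 and -0.002 to 0.014.
- staple (a point): middle of the staple (14 mm long, 126 mm high above the underside) on the flap, the part of the chest's top left of a dark seam; the flap is shut and does not move. Lies on the bolt's axis, 138 mm along +y from bolt_axis.
- plate_line (a point): point of the chest on the top edge of the steel catch plate: upright, 4 mm thick, 119 mm long, parallel to the bolt, 22 mm in front of its axis, edge 17 mm above the axis. Off the notch the stem meets this edge at a turn of 0.72 to 0.76 rad and is blocked, all along its travel. This point lies where slide is 0.046; it is not the notch.
- notch_zone (a point): same line, 3 mm below the bolt axis: the floor height of the plate's one notch, 13 mm wide, 20 mm deep, square edges, open at the top. The plate is screwed on at another place each time: the notch's centre is where bolt_slide is between 0.030 and 0.062, unlike this fixed point (0.046), so find it by feel or by sight.
- bolt: moving part of the bolt: steel rod 12 mm thick, 204 mm long along its y, with a flat-sided stem, 9 mm wide (y) by 8 mm, standing out from it, ending in a dark ball knob of 24 mm diameter. Origin on the rod's axis at the stem's foot; its y is the sliding direction (the chest's y), its z runs along the stem to the knob.
- knob (a point): centre of the ball knob, 62 mm from the bolt axis. The ball has to turn between the fingers as the handle swings: a light grip (about 5 N) lets it, a hard grip adds several N of drag and hides the feel of the plate
- bolt_axis (a point): fixed point of the chest on the bolt's axis, at the stem's foot when the slide reads 0; its axes are the chest's: the bolt slides along +y from here
- bolt_slide (a joint): how far the bolt is slid towards the staple (the chest's +y), m: starts between 0 and 0.010, end stop at 0.070; needs about 2 N against friction. The rod's tip enters the staple at 0.012 and is through it at 0.026
- bolt_turn (a joint): turn of the handle about the bolt axis, rad: 0 stem straight up, positive turns the knob towards the robot side (the chest's -x) and down; 1.57 would be level. It starts between -0.2 and 0.25, stays where left (about 1 N at the knob turns it), and lies on the notch's floor at about 1.5
- brush_jar: bystander: green glass jar with brushes, 90 mm wide, about 220 mm high with the brushes, right of the chest; origin at the centre of its underside
- paint_tin: bystander: flat metal paint tin, 190 by 110 by 34 mm, left of the chest; origin at the centre of its underside

How it is judged:
By the outcome, as a careful person would: the job done as asked, in the order asked, and still so for the second after the job is handed in, with the robot touching nothing.
It also fails if it takes over 72 s, if anything falls off the work surface, if the arm or the gripper's body presses on something with over 40 N, if the wrist force passes 120 N, or if a joint passes its speed limit or range.

## Robot

A 7-joint arm with a two-finger parallel gripper is mounted at the origin on the work surface. World frame = base frame: x ahead of the robot, y to its left, z up, the work surface at z = 0. Lengths are in m, angles in rad, forces in N, time in s.
With the tool pointing down it reaches from about 0.425 to 0.925 m from the base axis. Payload 6.8 kg.
Tool frame: the origin (TCP) lies on the centre line of the jaws, within the pads' length; the fingertips stand 11 mm ahead of it and the grasp point (between the pads) lies 8 mm behind it; z points along the fingers, y is the direction in which the jaws open and shut (so a half turn about z gives the same grasp; the last joint's range is limited). The gripper opens to 85 mm and grips with 20 to 120 N. Pads are 22 mm wide; open, the fingers measure 114 mm over their backs; the gripper's body (76 mm by 85 mm) begins 54 mm behind the grasp point. The pads swing forward as they close: fully open they stand 13 mm farther back than shut.
Start: joints at [1.152, 0.477, 0.022, 1.555, -0.011, 1.109, -0.083], TCP at [0.206, -0.643, 0.218] pointing down, gripper open.
Joint ranges: [-2.96, 2.96], [-0.34, 2.1], [-1.41, 1.46], [0.24, 2.44], [-1.37, 4.51], [0.17, 1.92], [-2.96, 2.96]. Speed limits (rad/s): [2.39, 2.39, 3.14, 3.14, 3.14, 3.14, 3.14].

## Interface

Orientations are given as a rotation vector (axis times angle).
In Python, from bench import r gives the robot as it stands.
- The arm moves only by the tool send_rows, never from a script. Its argument "deltas" is a list of rows, each a list of 7 numbers: the opening, from 0 (shut) to 1 (fully open), then the shift along the tool's x, y, z as a fraction of full scale, then the turn, a rotation vector about the tool's x, y, z as a fraction of full scale. In form: [[hand, x, y, z, ax, ay, az], ...]. A call has 1 to 20 rows; each row is the pose to reach, as a shift and turn from the pose commanded when the call began, along the tool's axes at that moment, turning the shorter way round; what a row does not reach only later rows make up. Full scale, the value 1, is 150 mm for a shift and 180 degrees for a turn. A row lasts 1/12 s, in which the tool goes at most 41.7 mm and 7.16 degrees, less where a joint would pass 70% of its speed; a pose out of reach is approached as far as the arm can. A call with a number of a shift or a turn outside -1 to 1 is refused whole. A call with a gripper value outside its range is refused whole. The fingers move at their own pace and stop on an object; "squeeze" is the grip in N (left out, the last holds). Time passes only in rows, so rows that repeat a pose let the fingers close. It gives the time, the measured TCP pose, the force and the opening at its end, in the units of the state.
- r.get_obs(): the state, without advancing time (a new reading comes with each control period).
- r.grab_frame(name): name is "side" or "top" or "wrist"; returns a dict with "pixels" (384x512x3 uint8, red, green, blue), "camera_matrix" (3x3 intrinsics, pixels), "dist_coeffs" ([k1, k2, p1, p2, k3] as OpenCV has them; the pictures are not rectified), "rvec" (rotation vector, rad) and "tvec" (3), from world to camera coordinates, as OpenCV has them. Camera axes: x right, y down, z forward; pixel columns grow to the right and rows downward; lengths in m; the calibration is good to about 2 mm. A picture is of the moment at which its call begins. There is no depth.
- r.hand_in(): hands the job in, once; it reports no verdict.
The state is a dict: "clock": time; "joints": joint angles; "qvel": joint speeds; "tau": joint torques, N m; "tcp_pos": TCP position; "orientation": TCP orientation; "contact_force": force on the tool from outside, world axes, zero at the start; "moment": the same for the moment, N m; "grip_width": finger opening in m.
Only numpy, scipy, OpenCV 4.12 (cv2) and the standard library are available. Lean on these libraries where they do the work, as an engineer would, in place of code of your own. Each camera call takes 0.05 s, during which the arm holds its last target. There are 200 camera calls.

## Working session

There is one attempt and no reset: what is moved stays moved. The work goes in short steps, Python scripts to look and compute and a tool call to move; the robot and the scene stay as the last step left them, time stands still between calls to the robot, and variables do not carry over. Pictures are saved under pics/ and viewed, about 8 in all and at most 12, crops included, and the job is handed in when it is done.

Besides the shell and the picture viewer there is one more tool, called after "Emit:" as name([rows], argument=value, ...), one row to a line, values as JSON. send_rows: Moves the arm, as the interface text tells. Shift numbers are shares of 150 mm and turn numbers shares of 180 degrees, none past 1 either way. Its arguments: {"type":"object","properties":{"deltas":{"type":"array","items":{"type":"array","items":{"type":"number"}}},"squeeze":{"type":"number"}},"required":["deltas"]}

```bash
mkdir -p pics; ls; python3 - <<'E'
from bench import r
import cv2,numpy as np
print(r.get_obs())
ims=[]
for n in("side","top"):
    f=r.grab_frame(n); cv2.imwrite(f"pics/{n}0.png",f["pixels"][:,:,::-1])
    print(n,f["camera_matrix"],f["dist_coeffs"],f["rvec"],f["tvec"])
E
```

```text
pics
{'clock': 0.0, 'joints': array([ 1.15188919,  0.47781718,  0.02237464,  1.55649852, -0.01150829,
        1.10931959, -0.08308002]), 'qvel': array([ 0.00145899,  0.00042597, -0.00055075, -0.00124387,  0.00145345,
       -0.00211397,  0.00049995]), 'tau': array([ 4.67175892e-05, -5.96448183e+01,  1.60749178e+00, -2.81196660e+01,
        1.22949597e-02,  9.08097922e-03, -1.19011710e-05]), 'tcp_pos': array([ 0.20619697, -0.64205172,  0.21689512]), 'orientation': array([-3.10189325e+00, -4.85973789e-01,  6.99913158e-04]), 'contact_force': array([-0.24015961, -0.23523631,  0.77089997]), 'moment': array([-0.0077726 , -0.04179413,  0.01484471]), 'grip_width': 0.08517105644373538}
side [[394.73539455   0.         257.15431947]
 [  0.         394.73539455 195.96808648]
 [  0.           0.           1.        ]] [0.02989491 0.         0.         0.         0.        ] [ 0.30478001 -2.866263    1.08680261] [0.58636916 0.19647902 1.07969006]
top [[383.48068094   0.         252.99009547]
 [  0.         383.48068094 190.62224792]
 [  0.           0.           1.        ]] [-0.12615592  0.          0.          0.          0.        ] [ 2.04395449 -2.17968553  0.23661751] [0.01633987 0.61042515 1.13722066]
```

View pics/top0.png

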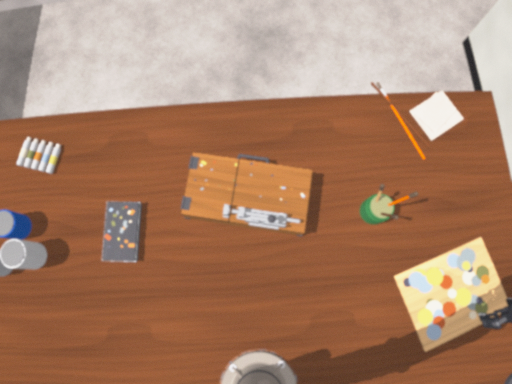

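View pics/side0.png

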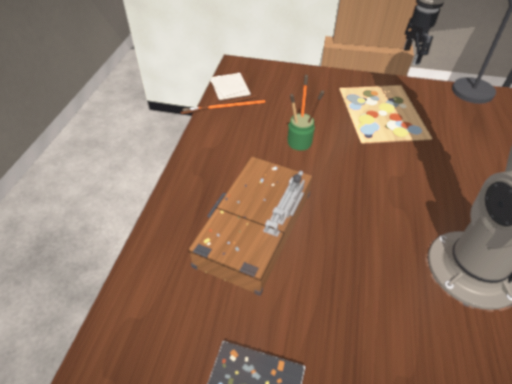

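The top view shows the chest with corners near (193,153), (313,169), (305,234) and (182,214), and the bolt along its front edge from about (225,212) to (303,220). The jar is at (378,208) and the tin at (122,232). The side view agrees, with the knob at about (297,180). I'll zoom in to get accurate points.

```bash
python3 - <<'E'
import cv2,numpy as np
a=cv2.imread("pics/top0.png")[145:245,172:322]; b=cv2.imread("pics/side0.png")[150:295,185:320]
a=cv2.resize(a,None,fx=5,fy=5,interpolation=cv2.INTER_CUBIC)
cv2.imwrite("pics/topc.png",a)
b=cv2.resize(b,None,fx=4,fy=4,interpolation=cv2.INTER_CUBIC)
cv2.imwrite("pics/sidec.png",b)
E
cat > h.py <<'E'
import cv2,numpy as np
from scipy.spatial.transform import Rotation as R
from bench import r
def ray(f,uv):
    Rm=cv2.Rodrigues(np.array(f["rvec"],float))[0]; t=np.array(f["tvec"],float)
    p=cv2.undistortPoints(np.array([[uv]],float),f["camera_matrix"],f["dist_coeffs"])[0,0]
    return -Rm.T@t, Rm.T@np.array([p[0],p[1],1])
def atz(f,uv,z):
    c,d=ray(f,uv); return c+d*(z-c[2])/d[2]
def proj(f,P):
    return cv2.projectPoints(np.array(P,float).reshape(-1,3),np.array(f["rvec"],float),np.array(f["tvec"],float),f["camera_matrix"],f["dist_coeffs"])[0][:,0]
def tri(fs,uvs):
    A=np.zeros((3,3));b=np.zeros(3)
    for f,uv in zip(fs,uvs):
        c,d=ray(f,uv); d/=np.linalg.norm(d); M=np.eye(3)-np.outer(d,d); A+=M;b+=M@c
    return np.linalg.solve(A,b)
E
```

```text
(no output)
```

View pics/topc.png

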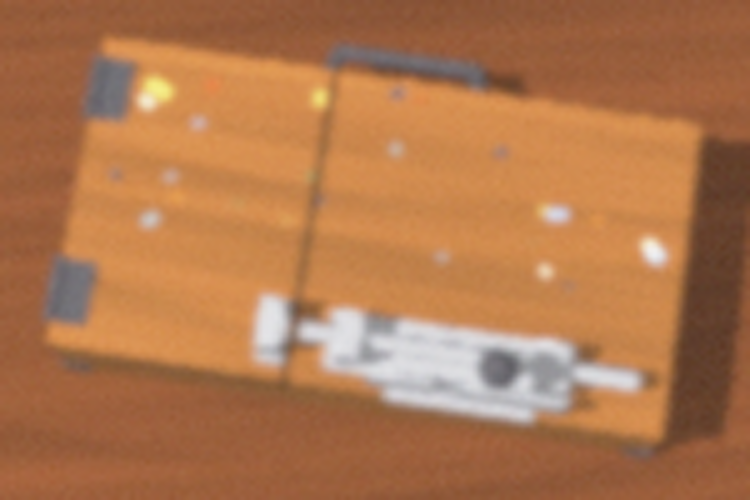

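View pics/sidec.png

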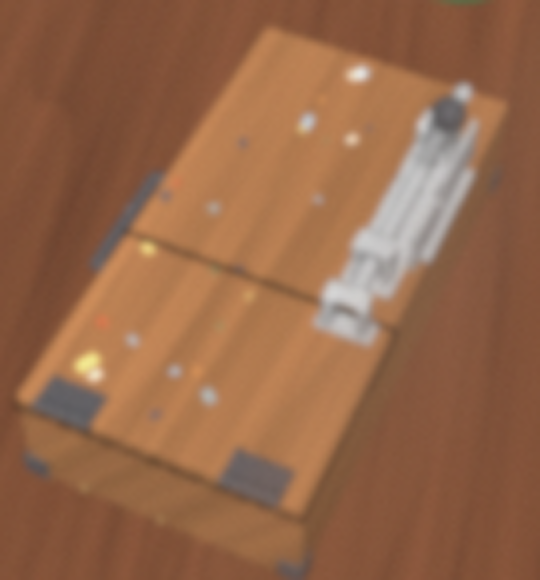

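The top crop shows the chest corners at (104,38), (703,125), (660,442), (46,347) and the knob at (500,367). The side crop shows corners at (268,25), (507,102), (302,520), (20,403) and the knob at (449,112). The plate runs along the front, from about (383,393) to (533,415) in the top crop. Next I'll fit the chest pose.

```bash
python3 - <<'E'
from h import *
from scipy.optimize import least_squares
ft=r.grab_frame("top"); fs=r.grab_frame("side")
T=lambda c:(np.array(c)+.5)/5-.5+[172,145]
S=lambda c:(np.array(c)+.5)/4-.5+[185,150]
C=np.array([[.1,.19,.09],[.1,-.19,.09],[-.1,-.19,.09],[-.1,.19,.09]])
t=T([(104,38),(703,125),(660,442),(46,347)]); s=S([(20,403),(268,25),(507,102),(302,520)])
def W(p,P):
    c,n=np.cos(p[2]),np.sin(p[2]); P=np.atleast_2d(P)
    return np.c_[p[0]+c*P[:,0]-n*P[:,1],p[1]+n*P[:,0]+c*P[:,1],P[:,2]]
for k in ("ts","t","s"):
    def res(p): 
        o=[]
        if "t" in k:o.append(proj(ft,W(p,C))-t)
        if "s" in k:o.append(proj(fs,W(p,C))-s)
        return np.concatenate(o).ravel()
    q=least_squares(res,[.6,0,0]); print(k,q.x,np.abs(q.fun).max())
    if k=="ts":p=q.x; np.save("chest.npy",p)
kt,ks=T((500,367)),S((449,112))
K=tri([ft,fs],[kt,ks]); print("knob",K,proj(ft,K)-kt,proj(fs,K)-ks)
c,n=np.cos(p[2]),np.sin(p[2]); d=K[:2]-p[:2]
kc=np.array([c*d[0]+n*d[1],-n*d[0]+c*d[1],K[2]]);print("knob chest",kc,"turn",np.arctan2(-(kc[0]+.07),kc[2]-.110))
for nm,P in dict(staple=(-.07,.0,.126)).items(): pass
# fiducials from top: staple centre (272,328), rod right end(640,380), right guide(?), plate ends
for nm,uv,z in [("staple",(272,328),.126),("rodR",(642,380),.11),("guideL",(347,338),.125),("guideR",(550,375),.125),("plateL",(383,393),.127),("plateR",(533,415),.127),("knob",(500,367),K[2])]:
    w=atz(ft,T(uv),z); d=w[:2]-p[:2]; print(nm,w.round(4),"chest",(c*d[0]+n*d[1]).round(4),(-n*d[0]+c*d[1]).round(4))
E
```

```text
ts [ 0.60445497 -0.00227361 -0.21407003] 1.2405131348370446
t [ 0.60304841 -0.00388634 -0.21662821] 0.6081362677215907
s [ 6.05472469e-01 -5.61979593e-04 -2.11083793e-01] 1.0353177144559425
knob [ 0.50611992 -0.06838658  0.17105666] [[ 0.00836848 -0.2750706 ]] [[0.27397027 0.0926589 ]]
knob chest [-0.08204554 -0.08549409  0.17105666] turn 0.19478323771139477
staple [0.5433 0.0612 0.126 ] chest -0.0732 0.0491
rodR [ 0.5005 -0.1559  0.11  ] chest -0.0689 -0.1722
guideL [0.5347 0.0175 0.125 ] chest -0.0723 0.0045
guideR [ 0.5051 -0.1001  0.125 ] chest -0.0763 -0.1166
plateL [ 0.5006 -0.0016  0.127 ] chest -0.1016 -0.0214
plateR [ 0.4821 -0.0881  0.127 ] chest -0.1014 -0.1099
knob [ 0.5053 -0.0683  0.1711] chest -0.0828 -0.0856
```

Knob at about chest (-0.082, -0.084, 0.171), so turn ≈ 0.2 and slide ≈ 0.002; the guide, staple and rod positions agree to about 2 mm. I'll move towards it with the jaws turned to the chest's y.

Emit:
send_rows([
  [1,0.25,-0.25,-0.2,0,0,0.04],
  [1,0.5,-0.5,-0.4,0,0,0.08],
  [1,0.75,-0.75,-0.53,0,0,0.12],
  [1,1,-1,-0.53,0,0,0.167],
  [1,1,-1,-0.53,0,0,0.167],
  [1,1,-1,-0.53,0,0,0.167],
  [1,1,-1,-0.53,0,0,0.167],
], squeeze=5)

```text
clock: 0.78
tcp_pos: [0.3075, -0.4494, 0.2989]
orientation: [-3.124, 0.322, -0.005]
contact_force: [0.1, -0.1, 0.4]
grip_width: 0.0855
```

```bash
cat >> h.py <<'E'
def goto(P,yaw):
    o=r.get_obs(); Rm=R.from_rotvec(o["orientation"])
    Rt=R.from_matrix(np.array([[np.cos(yaw),np.sin(yaw),0],[np.sin(yaw),-np.cos(yaw),0],[0,0,-1]]))
    d=Rm.inv().apply(np.array(P)-o["tcp_pos"])/.15; w=(Rm.inv()*Rt).as_rotvec()/np.pi
    print("t",o["clock"],"tcp",o["tcp_pos"].round(4),"delta",d.round(3),w.round(4),"F",np.round(o["contact_force"],1),"w",round(o["grip_width"],4))
E
python3 -c "
from h import *
goto([.506,-.0684,.25],-.214)
f=r.grab_frame('top'); print(atz(f,(378,208),.1))"
```

```text
t 0.7833 tcp [ 0.3075 -0.4494  0.2989] delta [ 0.775 -2.757  0.33 ] [-0.0003 -0.0009  0.0026] F [ 0.1 -0.1  0.4] w 0.0855
[ 0.52399649 -0.40052209  0.1       ]
```

Emit:
send_rows([
  [1,0.07,-0.25,0,0,0,0],
  [1,0.14,-0.5,0,0,0,0],
  [1,0.21,-0.75,0,0,0,0],
  [1,0.28,-1,0,0,0,0.0026],
])

```text
clock: 1.17
tcp_pos: [0.3759, -0.3162, 0.297]
orientation: [3.122, -0.353, -0.001]
contact_force: [0.2, 1.1, -0.3]
grip_width: 0.0854
```

Emit:
send_rows([
  [1,0.07,-0.25,0,0,0,0],
  [1,0.14,-0.5,0,0,0,0],
  [1,0.21,-0.75,0,0,0,0],
  [1,0.25,-0.9,0,0,0,0],
])

```text
clock: 1.5
tcp_pos: [0.444, -0.1902, 0.2972]
orientation: [-3.122, 0.345, -0.0]
contact_force: [1.2, -1.1, -1.1]
grip_width: 0.0854
```

Emit:
send_rows([
  [1,0.07,-0.25,0,0,0,0],
  [1,0.14,-0.5,0,0,0,0],
  [1,0.24,-0.86,0,0,0,0],
  [1,0.24,-0.86,0,0,0,0],
  [1,0.24,-0.86,0,0,0,0],
])

```text
clock: 1.92
tcp_pos: [0.5078, -0.0716, 0.2969]
orientation: [-3.121, 0.339, 0.0]
contact_force: [-0.3, 0.2, -0.1]
grip_width: 0.0857
```

```bash
python3 -c "
from h import *
goto([.506,-.0684,.25],-.214)
f=r.grab_frame('wrist'); cv2.imwrite('pics/w1.png',f['pixels'][:,:,::-1])"
```

```text
t 1.9167 tcp [ 0.5078 -0.0716  0.2969] delta [-0.016 -0.017  0.313] [-0.0006  0.0001 -0.0008] F [-0.3  0.2 -0.1] w 0.0857
```

View pics/w1.png

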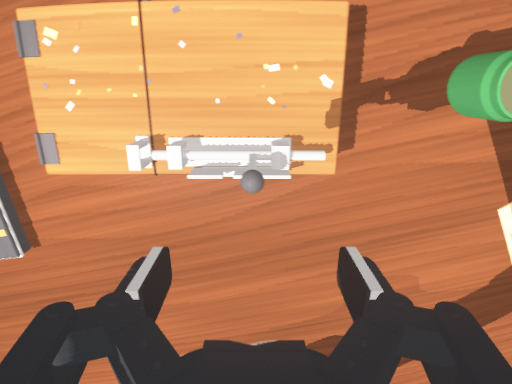

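The wrist view shows the bolt at row 155, the knob at (252,181) and the plate from about (188,172) to (291,177), with a possible notch near (228,174). I'll zoom in and project the known points.

```bash
python3 - <<'E'
from h import *
f=r.grab_frame('wrist'); p=np.load("chest.npy")
cv2.imwrite('pics/w1c.png',cv2.resize(f['pixels'][125:200,120:340,::-1],None,fx=3.6,fy=3.6,interpolation=cv2.INTER_CUBIC)[:, :800])
c,n=np.cos(p[2]),np.sin(p[2])
def W(P): P=np.array(P,float);return [p[0]+c*P[0]-n*P[1],p[1]+n*P[0]+c*P[1],P[2]]
for nm,P in dict(staple=(-.07,.051,.126),gL=(-.07,.006,.125),gR=(-.07,-.115,.125),pl46=(-.092,-.041,.127),pl30=(-.092,-.057,.127),pl62=(-.092,-.025,.127),cornFR=(-.1,-.19,.09),cornFL=(-.1,.19,.09),knob=(-.082,-.0845,.171)).items():
    u=proj(f,[W(P)])[0]; print(nm,u.round(1),"crop",((u-[120,125])*3.6).round(0))
E
```

```text
staple [128.7 158. ] crop [ 31. 119.]
gL [167.9 157.4] crop [172. 117.]
gR [274.5 156.7] crop [556. 114.]
pl46 [209.8 176.2] crop [323. 184.]
pl30 [223.7 176.1] crop [373. 184.]
pl62 [196.  176.3] crop [274. 185.]
cornFR [330.8 173.5] crop [759. 175.]
cornFL [ 40.7 175.6] crop [-285.  182.]
knob [246.7 178.7] crop [456. 193.]
```

View pics/w1c.png

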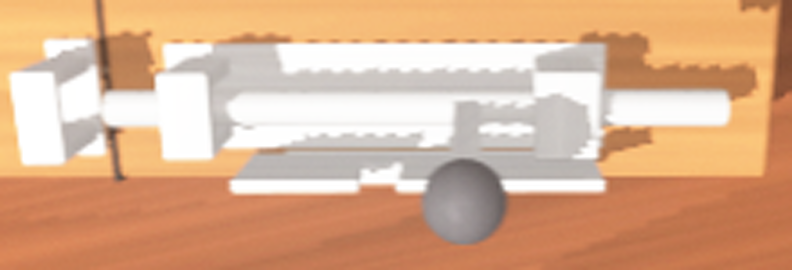

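The notch is visible at crop x 360–397. Taken against the guides and staple, that puts it at slide ≈ 0.030–0.033. Next I'll get the knob position from the wrist view and grasp it.

```bash
python3 -c "
from h import *
f=r.grab_frame('wrist'); k=atz(f,(463/3.6+120-.4,200/3.6+125-.4),.171); print(k)
goto([.5055,k[1]*.6-.0684*.4,.168],-.214)"
```

```text
[ 0.50385973 -0.07048544  0.171     ]
t 2.0667 tcp [ 0.5057 -0.0772  0.2969] delta [-0.012 -0.049  0.859] [ 0.0003  0.0003 -0.0034] F [-0.1 -0.3  0.3] w 0.0853
```

Emit:
send_rows([
  [1,-0.01,-0.05,0.25,0,0,-0.003],
  [1,-0.015,-0.05,0.5,0,0,-0.003],
  [1,-0.02,-0.05,0.7,0,0,-0.003],
  [1,-0.02,-0.05,0.8,0,0,-0.003],
  [1,-0.02,-0.05,0.86,0,0,-0.003],
  [1,-0.02,-0.05,0.86,0,0,-0.003],
  [1,-0.02,-0.05,0.86,0,0,-0.003],
])

```text
clock: 2.65
tcp_pos: [0.505, -0.0683, 0.1689]
orientation: [3.123, -0.337, 0.001]
contact_force: [0.9, -0.1, 0.9]
grip_width: 0.0856
```

```bash
python3 -c "
from h import *
goto([.504,-.07,.168],-.214)
f=r.grab_frame('wrist'); cv2.imwrite('pics/w2.png',f['pixels'][:,:,::-1])"
```

```text
t 2.65 tcp [ 0.505  -0.0683  0.1689] delta [-0.004  0.012  0.006] [ 0.0001 -0.0001 -0.0002] F [ 0.9 -0.1  0.9] w 0.0856
```

View pics/w2.png

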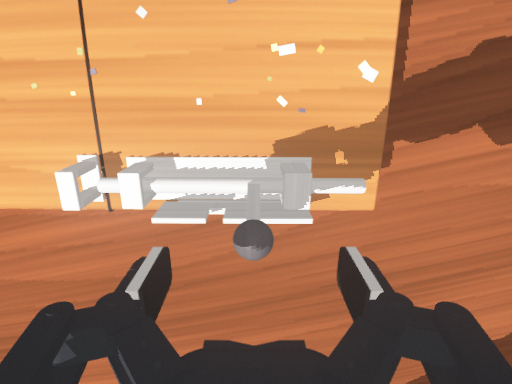

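The notch now shows at columns 208–225, with the stem at 253 and the knob at (253,240) midway between the fingers. At 1.32 px/mm the notch is about 27.6 mm further along. I'll close lightly.

Emit:
send_rows([
  [0.5,0,0.01,0.005,0,0,0],
  [0.4,0,0.01,0.005,0,0,0],
  [0.3,0,0.01,0.005,0,0,0],
  [0.2,0,0.01,0.005,0,0,0],
  [0.2,0,0.01,0.005,0,0,0],
  [0.2,0,0.01,0.005,0,0,0],
  [0.2,0,0.01,0.005,0,0,0],
  [0.2,0,0.01,0.005,0,0,0],
], squeeze=5)

```text
clock: 3.37
tcp_pos: [0.5045, -0.0684, 0.1676]
orientation: [3.124, -0.333, -0.0]
contact_force: [-0.3, 0.2, 0.3]
grip_width: 0.0169
```

```bash
python3 -c "
from h import *
goto([.504,-.07,.168],-.214)
f=r.grab_frame('wrist'); cv2.imwrite('pics/w3.png',f['pixels'][100:,60:440,::-1])"
```

```text
t 3.3667 tcp [ 0.5045 -0.0684  0.1676] delta [-0.001  0.011 -0.002] [0.     0.     0.0005] F [-0.3  0.2  0.3] w 0.0169
```

View pics/w3.png

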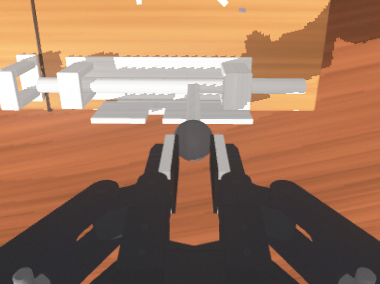

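The width is 17 mm, so the ball isn't properly held; it sits ahead of the pads at about (253,239). I'll compute the offset.

```bash
python3 - <<'E'
from h import *
f=r.grab_frame('wrist'); fs=r.grab_frame('side'); ft=r.grab_frame('top')
cv2.imwrite('pics/s4.png',cv2.resize(fs['pixels'][150:250,220:345,::-1],None,fx=6,fy=6,interpolation=cv2.INTER_CUBIC))
o=r.get_obs();Rm=R.from_rotvec(o["orientation"]);P=o["tcp_pos"]
for dz in(-.008,0,.011): print(dz,proj(f,[P+Rm.apply([0,0,dz])])[0].round(1))
c,d=ray(f,(253,239)); d/=np.linalg.norm(d)
print("cam tool",Rm.inv().apply(c-P).round(4),"dir tool",Rm.inv().apply(d).round(3))
for z in (.165,.168,.171,.174,.177):
    k=atz(f,(253,239),z); print(z,Rm.inv().apply(k-P).round(4))
print(f["camera_matrix"][0,0], "ball r px 19.5 -> depth", f["camera_matrix"][0,0]*.012/19.5)
E
```

```text
-0.008 [253.2 243.9]
0 [253.2 237.2]
0.011 [253.2 228.8]
cam tool [ 0.0826  0.0004 -0.1554] dir tool [-0.475 -0.003  0.88 ]
0.165 [-0.0026 -0.0001  0.0026]
0.168 [-0.001  -0.0001 -0.0004]
0.171 [ 0.0006 -0.0001 -0.0034]
0.174 [ 0.0022 -0.0001 -0.0064]
0.177 [ 0.0038 -0.0001 -0.0094]
294.82210952522354 ball r px 19.5 -> depth 0.18142899047706065
```

View pics/s4.png

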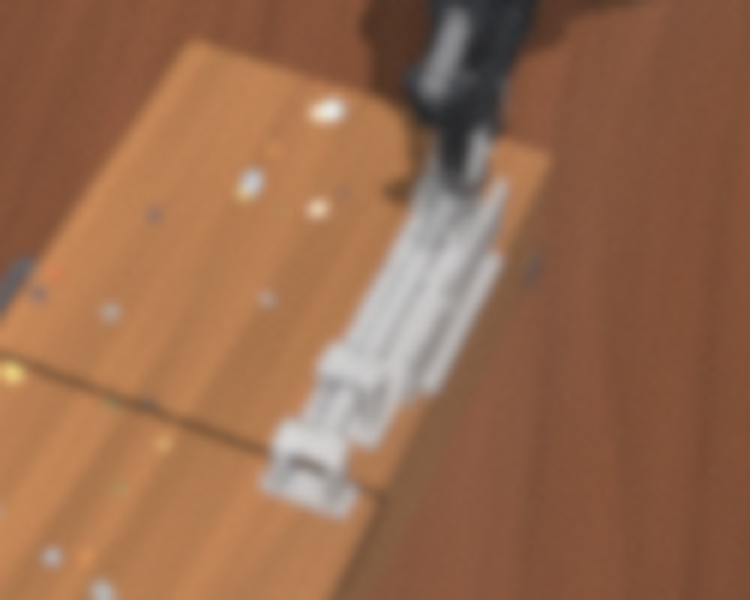

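Emit:
send_rows([
  [0.1,0,0,0,0,0,0],
  [0,0,0,0,0,0,0],
  [0,0,0,0,0,0,0],
  [0,0,0,0,0,0,0],
  [0,0,0,0,0,0,0],
], squeeze=5)

```text
clock: 3.98
tcp_pos: [0.5054, -0.0682, 0.1687]
orientation: [-3.124, 0.333, -0.003]
contact_force: [-1.3, 1.0, 6.5]
grip_width: 0.0001
```

```bash
python3 -c "
from h import *
goto([.504,-.07,.168],-.214)
f=r.grab_frame('wrist'); cv2.imwrite('pics/w5.png',cv2.resize(f['pixels'][180:320,170:340,::-1],None,fx=4,fy=4))"
```

```text
t 3.9833 tcp [ 0.5054 -0.0682  0.1687] delta [-0.006  0.014  0.005] [-0.0001 -0.0006  0.0005] F [-1.3  1.   6.5] w 0.0001
```

View pics/w5.png

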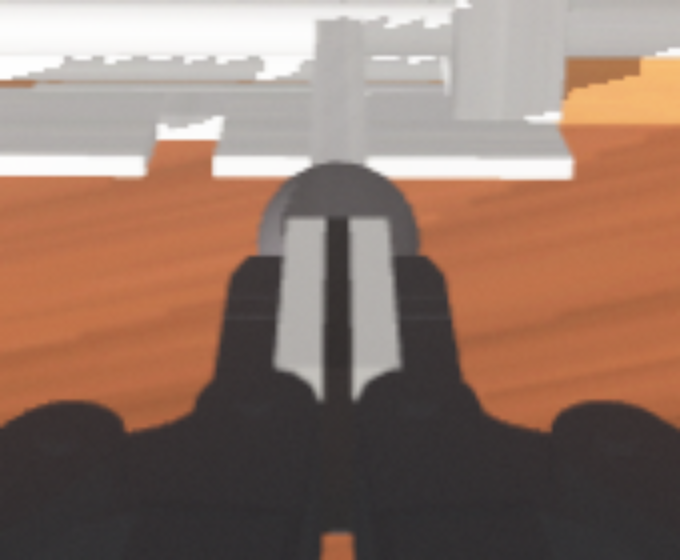

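```bash
python3 - <<'E'
from h import *
f=r.grab_frame('wrist'); p=np.load("chest.npy"); c,n=np.cos(p[2]),np.sin(p[2])
o=r.get_obs();Rm=R.from_rotvec(o["orientation"]);T=o["tcp_pos"]
W=lambda P:np.array([p[0]+c*P[0]-n*P[1],p[1]+n*P[0]+c*P[1],P[2]])
pr=lambda P:proj(f,[W(P)])[0].round(1)
print("gR front edge top",pr((-.082,-.105,.125)),"plate near top edge",pr((-.094,-.05,.127)),"axis top",pr((-.07,-.082,.116)),"chest front edge",pr((-.1,-.03,.09)))
for t in (-.2,0,.2,.4,.6,.75): print(t,pr((-.07-.062*np.sin(t),-.0835,.11+.062*np.cos(t))), "r", 294.8*.012/np.linalg.norm(W((-.07-.062*np.sin(t),-.0835,.11+.062*np.cos(t)))-ray(f,(250,200))[0]))
for x in(-.011,.011):
  for z in(-.02,-.01,0,.011): print("tool",x,z,proj(f,[T+Rm.apply([x,0,z])])[0].round(1))
d=T[:2]-p[:2];print("tcp chest",c*d[0]+n*d[1],-n*d[0]+c*d[1],T[2],o["contact_force"])
fs=r.grab_frame('side');print("side clock",o["clock"])
E
```

```text
gR front edge top [280.1 207.8] plate near top edge [205.1 223.8] axis top [248.7 188.2] chest front edge [189.1 211.6]
-0.2 [249.6 198.4] r 21.60287307496786
0 [249.6 219.6] r 21.141975550172948
0.2 [249.7 238. ] r 20.343534872676813
0.4 [249.9 252.5] r 19.34263401939349
0.6 [250.  262.5] r 18.267779772725007
0.75 [250.2 267.1] r 17.47170876244041
tool -0.011 -0.02 [253.1 272.8]
tool -0.011 -0.01 [253.2 262.6]
tool -0.011 0 [253.2 253.4]
tool -0.011 0.011 [253.2 244.3]
tool 0.011 -0.02 [253.1 236.5]
tool 0.011 -0.01 [253.1 227.8]
tool 0.011 0 [253.2 220.1]
tool 0.011 0.011 [253.2 212.6]
tcp chest -0.08281631074469352 -0.08551851686388058 0.16869628470108777 [-0.30934449  0.07891191  6.78138908]
side clock 4.0833
```

The wrist geometry and the 6.5 N contact agree: the shut fingertips rest on top of the ball, so the tips sit about 14 mm behind the reported TCP rather than ahead of it. I'll open, go 27 mm lower and grip again.

Emit:
send_rows([
  [0.7,0,0,-0.05,0,0,0],
  [0.7,0,0,-0.05,0,0,0],
  [0.7,0,0,-0.05,0,0,0],
  [0.7,0,0,-0.05,0,0,0],
  [0.7,0,0,0,0,0,0],
  [0.7,0,0,0.06,0,0,0],
  [0.7,0,0,0.12,0,0,0],
  [0.7,0,0,0.17,0,0,0],
  [0.7,0,0,0.17,0,0,0],
  [0.7,0,0,0.17,0,0,0],
  [0.7,0,0,0.17,0,0,0],
])

```text
clock: 5.05
tcp_pos: [0.5046, -0.0684, 0.1421]
orientation: [-3.124, 0.333, 0.0]
contact_force: [0.8, -0.0, 0.9]
grip_width: 0.0599
```

Emit:
send_rows([
  [0.5,0,0,0,0,0,0],
  [0.4,0,0,0,0,0,0],
  [0.3,0,0,0,0,0,0],
  [0.2,0,0,0,0,0,0],
  [0.2,0,0,0,0,0,0],
  [0.2,0,0,0,0,0,0],
  [0.2,0,0,0,0,0,0],
  [0.2,0,0,0,0,0,0],
], squeeze=5)

```text
clock: 5.72
tcp_pos: [0.5048, -0.0684, 0.1425]
orientation: [3.124, -0.333, 0.001]
contact_force: [-1.0, 0.1, 5.7]
grip_width: 0.022
```

The width is 22 mm with an upward force, so I'm gripping slightly above the ball's equator. I'll regrip 5 mm lower.

Emit:
send_rows([
  [0.4,0,0,0,0,0,0],
  [0.4,0,0,0,0,0,0],
  [0.4,0,0,0.02,0,0,0],
  [0.4,0,0,0.04,0,0,0],
  [0.4,0,0,0.04,0,0,0],
  [0.3,0,0,0.04,0,0,0],
  [0.2,0,0,0.04,0,0,0],
  [0.2,0,0,0.04,0,0,0],
  [0.2,0,0,0.04,0,0,0],
  [0.2,0,0,0.04,0,0,0],
  [0.2,0,0,0.04,0,0,0],
])

```text
clock: 6.63
tcp_pos: [0.5043, -0.0684, 0.136]
orientation: [-3.124, 0.333, 0.001]
contact_force: [-0.3, 0.2, -3.1]
grip_width: 0.0224
```

```bash
python3 -c "
from h import *
goto([.504,-.07,.168],-.214)
f=r.grab_frame('wrist'); cv2.imwrite('pics/w6.png',cv2.resize(f['pixels'][120:300,50:400,::-1],None,fx=2.2,fy=2.2))"
```

```text
t 6.6333 tcp [ 0.5043 -0.0684  0.136 ] delta [ 0.     0.011 -0.214] [-0.      0.0001  0.0005] F [-0.3  0.2 -3.1] w 0.0224
```

View pics/w6.png

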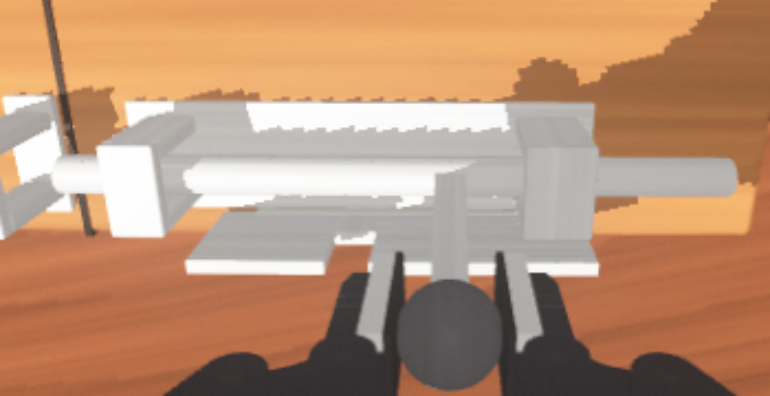

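The fingers now straddle the ball, and the stem is about 28 mm short of the notch. I'll relax 2 mm upward and slide slowly.

Emit:
send_rows([
  [0.2,0,0,-0.015,0,0,0],
  [0.2,0,0,-0.015,0,0,0],
  [0.2,0,-0.02,-0.015,0,0,0],
  [0.2,0,-0.04,-0.015,0,0,0],
  [0.2,0,-0.06,-0.015,0,0,0],
  [0.2,0,-0.08,-0.015,0,0,0],
  [0.2,0,-0.1,-0.015,0,0,0],
  [0.2,0,-0.12,-0.015,0,0,0],
  [0.2,0,-0.14,-0.015,0,0,0],
  [0.2,0,-0.16,-0.015,0,0,0],
  [0.2,0,-0.18,-0.015,0,0,0],
  [0.2,0,-0.187,-0.015,0,0,0],
  [0.2,0,-0.187,-0.015,0,0,0],
  [0.2,0,-0.187,-0.015,0,0,0],
])

```text
clock: 7.85
tcp_pos: [0.51, -0.0404, 0.1376]
orientation: [-3.124, 0.332, 0.002]
contact_force: [4.3, -1.5, -24.8]
grip_width: 0.0222
```

```bash
python3 -c "
from h import *
goto([.504,-.07,.168],-.214)
f=r.grab_frame('wrist'); cv2.imwrite('pics/w7.png',cv2.resize(f['pixels'][120:300,50:400,::-1],None,fx=2.2,fy=2.2))"
```

```text
t 7.85 tcp [ 0.51   -0.0404  0.1376] delta [ 0.002  0.201 -0.202] [-0.0001  0.0004  0.0007] F [  4.3  -1.5 -24.8] w 0.0222
```

View pics/w7.png

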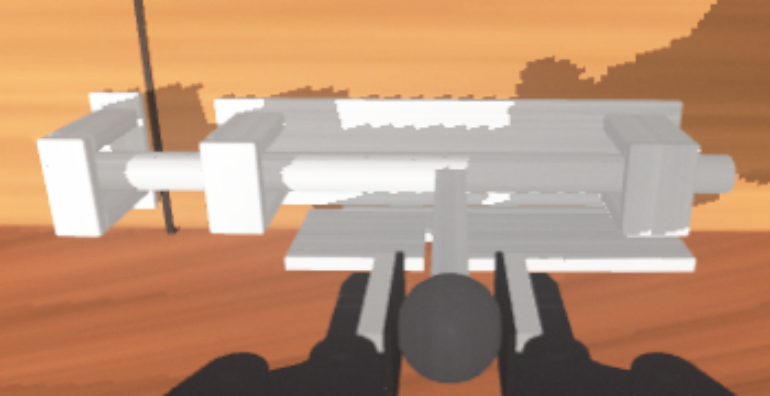

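The stem is now over the notch: the notch centre is at about crop x 446.5 and the stem at 450.5, so about 1 mm more is needed, and the rod has entered the staple. The −25 N vertical force comes from my upward shift, because the stem is rigid radially. I'll relieve it and slide 1 mm further.

Emit:
send_rows([
  [0.2,0,0,0.008,0,0,0],
  [0.2,0,-0.003,0.014,0,0,0],
  [0.2,0,-0.007,0.014,0,0,0],
  [0.2,0,-0.007,0.014,0,0,0],
  [0.2,0,-0.007,0.014,0,0,0],
], squeeze=5)

```text
clock: 8.32
tcp_pos: [0.5115, -0.0396, 0.1374]
orientation: [-3.124, 0.333, -0.003]
contact_force: [-0.8, 0.7, -1.3]
grip_width: 0.0222
```

```bash
cat >> h.py <<'E'
def wrist():
    o=r.get_obs();p=np.load("chest.npy");c,n=np.cos(p[2]),np.sin(p[2]);d=o["tcp_pos"][:2]-p[:2];F=o["contact_force"]
    print("t",round(o["clock"],2),"tcp chest",(c*d[0]+n*d[1]).round(4),(-n*d[0]+c*d[1]).round(4),o["tcp_pos"][2].round(4),"Fchest",(c*F[0]+n*F[1]).round(1),(-n*F[0]+c*F[1]).round(1),F[2].round(1),"w",o["grip_width"])
    f=r.grab_frame("wrist");g=cv2.cvtColor(f["pixels"],cv2.COLOR_RGB2GRAY)[215:330,200:310]
    q=cv2.HoughCircles(cv2.medianBlur(g,3),cv2.HOUGH_GRADIENT,1,30,param1=80,param2=12,minRadius=15,maxRadius=30)
    print("circ",None if q is None else q[0][:2]+[200,215,0])
E
python3 -c "
from h import *
wrist()"
```

```text
t 8.32 tcp chest -0.0829 -0.0562 0.1374 Fchest -0.9 0.5 -1.3 w 0.022247394429574872
circ [[254.5        269.5         24.89999962]]
```

Emit:
send_rows([
  [0.2,-0.017,0,0.004,0,0,0],
  [0.2,-0.034,0,0.009,0,0,0],
  [0.2,-0.05,0,0.015,0,0,0],
  [0.2,-0.067,0,0.022,0,0,0],
  [0.2,-0.081,0,0.028,0,0,0],
  [0.2,-0.095,0,0.035,0,0,0],
  [0.2,-0.109,0,0.042,0,0,0],
  [0.2,-0.122,0,0.05,0,0,0],
  [0.2,-0.122,0,0.05,0,0,0],
  [0.2,-0.122,0,0.05,0,0,0],
])

```text
clock: 9.2
tcp_pos: [0.4921, -0.0357, 0.1285]
orientation: [-3.124, 0.333, 0.002]
contact_force: [-0.9, 2.0, 3.3]
grip_width: 0.0222
```

```bash
python3 -c "
from h import *
wrist()"
```

```text
t 9.2 tcp chest -0.1027 -0.0565 0.1285 Fchest -1.3 1.8 3.3 w 0.022217259421252543
circ [[253.5        270.5         24.60000038]]
```

Emit:
send_rows([
  [0.2,-0.01,0,0.007,0,0,0],
  [0.2,-0.02,0,0.015,0,0,0],
  [0.2,-0.03,0,0.023,0,0,0],
  [0.2,-0.039,0,0.031,0,0,0],
  [0.2,-0.045,0,0.036,0,0,0],
  [0.2,-0.045,0,0.036,0,0,0],
])

```text
clock: 9.75
tcp_pos: [0.4858, -0.0347, 0.1231]
orientation: [-3.124, 0.333, 0.001]
contact_force: [0.2, 2.0, 2.0]
grip_width: 0.0221
```

Emit:
send_rows([
  [0.2,-0.003,0,0.003,0,0,0],
  [0.2,-0.006,0,0.005,0,0,0],
  [0.2,-0.006,0,0.005,0,0,0],
])

```text
clock: 10.0
tcp_pos: [0.4853, -0.0346, 0.1226]
orientation: [3.124, -0.333, 0.0]
contact_force: [0.3, 2.0, 1.9]
grip_width: 0.0221
```

```bash
python3 -c "
from h import *
wrist()"
```

```text
t 10.0 tcp chest -0.1096 -0.0569 0.1226 Fchest -0.2 2.0 1.9 w 0.02208874003438587
circ [[255.5        271.5         26.10000038]]
```

Emit:
send_rows([
  [0.2,-0.006,0,0.006,0,0,0],
  [0.2,-0.013,0,0.013,0,0,0],
  [0.2,-0.013,0,0.013,0,0,0],
])

```text
clock: 10.3
tcp_pos: [0.4832, -0.0341, 0.1205]
orientation: [-3.124, 0.333, 0.0]
contact_force: [1.1, 1.7, 1.7]
grip_width: 0.0226
```

Emit:
send_rows([
  [0.2,-0.007,0,0.007,0,0,0],
  [0.2,-0.014,0,0.015,0,0,0],
  [0.2,-0.014,0,0.015,0,0,0],
])

```text
clock: 10.55
tcp_pos: [0.4811, -0.0337, 0.1182]
orientation: [-3.124, 0.333, 0.0]
contact_force: [0.4, 1.8, 0.7]
grip_width: 0.0222
```

```bash
python3 -c "
from h import *
wrist()"
```

```text
t 10.55 tcp chest -0.1139 -0.0569 0.1182 Fchest -0.0 1.8 0.7 w 0.022215174408253296
circ [[253.5        271.5         24.60000038]]
```

The turn has reached ≈0.85, past the blocking range of 0.72–0.76, with the ball still seated and the forces low. The stem is in the notch, so I'll continue the arc.

Emit:
send_rows([
  [0.2,-0.01,0,0.012,0,0,0],
  [0.2,-0.019,0,0.024,0,0,0],
  [0.2,-0.028,0,0.036,0,0,0],
  [0.2,-0.036,0,0.049,0,0,0],
  [0.2,-0.044,0,0.062,0,0,0],
  [0.2,-0.052,0,0.075,0,0,0],
  [0.2,-0.059,0,0.089,0,0,0],
  [0.2,-0.066,0,0.103,0,0,0],
  [0.2,-0.066,0,0.103,0,0,0],
  [0.2,-0.066,0,0.103,0,0,0],
])

```text
clock: 11.43
tcp_pos: [0.4713, -0.0316, 0.1027]
orientation: [3.124, -0.333, -0.001]
contact_force: [-0.3, 3.0, 0.1]
grip_width: 0.0222
```

```bash
python3 -c "
from h import *
wrist()"
```

```text
t 11.43 tcp chest -0.1239 -0.0569 0.1027 Fchest -1.0 2.9 0.1 w 0.0221817035059843
circ [[254.5        275.5         24.89999962]]
```

Emit:
send_rows([
  [0.2,-0.006,0,0.014,0,0,0],
  [0.2,-0.011,0,0.029,0,0,0],
  [0.2,-0.016,0,0.043,0,0,0],
  [0.2,-0.021,0,0.058,0,0,0],
  [0.2,-0.024,0,0.072,0,0,0],
  [0.2,-0.027,0,0.085,0,0,0],
  [0.2,-0.03,0,0.099,0,0,0],
  [0.2,-0.03,0,0.099,0,0,0],
  [0.2,-0.03,0,0.099,0,0,0],
])

```text
clock: 12.23
tcp_pos: [0.4671, -0.0307, 0.0879]
orientation: [-3.124, 0.333, 0.001]
contact_force: [-0.2, 1.7, 0.0]
grip_width: 0.0226
```

```bash
python3 -c "
from h import *
wrist()"
```

```text
t 12.23 tcp chest -0.1281 -0.0569 0.0879 Fchest -0.5 1.6 0.0 w 0.022556519267014984
circ [[254.5        277.5         24.89999962]]
```

Emit:
send_rows([
  [0.2,-0.002,0,0.01,0,0,0],
  [0.2,-0.003,0,0.02,0,0,0],
  [0.2,-0.004,0,0.03,0,0,0],
  [0.2,-0.004,0,0.03,0,0,0],
])

```text
clock: 12.62
tcp_pos: [0.4665, -0.0305, 0.0834]
orientation: [3.124, -0.333, -0.0]
contact_force: [-1.2, 1.6, 0.3]
grip_width: 0.0222
```

Emit:
send_rows([
  [0.2,0,0,0.006,0,0,0],
  [0.2,0,0,0.006,0,0,0],
])

```text
clock: 12.78
tcp_pos: [0.4664, -0.0305, 0.0826]
orientation: [3.124, -0.333, -0.001]
contact_force: [-1.6, 1.8, 1.2]
grip_width: 0.0221
```

Emit:
send_rows([
  [0.2,0,0,0.006,0,0,0],
  [0.2,0,0,0.006,0,0,0],
])

```text
clock: 12.95
tcp_pos: [0.4664, -0.0306, 0.0817]
orientation: [3.124, -0.333, -0.001]
contact_force: [-2.5, 2.1, -0.3]
grip_width: 0.0222
```

Emit:
send_rows([
  [0.2,0,0,0.006,0,0,0],
  [0.2,0,0,0.006,0,0,0],
])

```text
clock: 13.12
tcp_pos: [0.4664, -0.0305, 0.0808]
orientation: [3.124, -0.333, -0.001]
contact_force: [-2.2, 2.6, 0.7]
grip_width: 0.0223
```

Emit:
send_rows([
  [0.2,0,0,0.006,0,0,0],
  [0.2,0,0,0.006,0,0,0],
])

```text
clock: 13.28
tcp_pos: [0.4665, -0.0305, 0.0799]
orientation: [3.124, -0.333, -0.001]
contact_force: [-2.0, 2.0, 1.1]
grip_width: 0.0222
```

Emit:
send_rows([
  [0.2,0,0,0.006,0,0,0],
  [0.2,0,0,0.006,0,0,0],
])

```text
clock: 13.45
tcp_pos: [0.4665, -0.0305, 0.079]
orientation: [3.124, -0.333, -0.001]
contact_force: [-2.1, 1.9, 0.7]
grip_width: 0.0223
```

Emit:
send_rows([
  [0.2,0,0,0.006,0,0,0],
  [0.2,0,0,0.006,0,0,0],
])

```text
clock: 13.62
tcp_pos: [0.4665, -0.0305, 0.0781]
orientation: [3.124, -0.333, -0.001]
contact_force: [-3.6, 2.6, 0.2]
grip_width: 0.0221
```

```bash
python3 -c "
from h import *
wrist()"
```

```text
t 13.62 tcp chest -0.1288 -0.0569 0.0781 Fchest -4.1 1.8 0.2 w 0.022142513732005244
circ [[253.5        276.5         27.10000038]
 [248.5        243.5         15.60000038]]
```

Emit:
send_rows([
  [0.2,-0.003,0,0.006,0,0,0],
  [0.2,-0.003,0,0.006,0,0,0],
])

```text
clock: 13.83
tcp_pos: [0.4665, -0.0305, 0.0774]
orientation: [-3.124, 0.333, -0.001]
contact_force: [-1.2, 2.1, -0.1]
grip_width: 0.0221
```

Emit:
send_rows([
  [0.2,0,0,0.006,0,0,0],
  [0.2,0,0,0.006,0,0,0],
])

```text
clock: 14.0
tcp_pos: [0.4665, -0.0305, 0.0764]
orientation: [-3.124, 0.333, -0.001]
contact_force: [-1.9, 2.1, 0.7]
grip_width: 0.0223
```

```bash
python3 - <<'E'
from h import *
wrist()
f=r.grab_frame("wrist"); h=f["pixels"][228:330:3,254].astype(int); print(h.tolist())
p=np.load("chest.npy"); c,n=np.cos(p[2]),np.sin(p[2])
for t in (1.3,1.4,1.5,1.57): 
    P=(-.067-.062*np.sin(t),-.0555,.11+.062*np.cos(t)); print(t,proj(f,[[p[0]+c*P[0]-n*P[1],p[1]+n*P[0]+c*P[1],P[2]]])[0])
E
```

```text
t 14.0 tcp chest -0.1288 -0.0569 0.0764 Fchest -2.4 1.7 0.7 w 0.022334653809452938
circ [[253.5        274.5         29.39999962]]
[[238, 237, 235], [160, 157, 155], [158, 156, 153], [159, 156, 154], [159, 156, 154], [157, 154, 151], [158, 155, 153], [157, 154, 151], [158, 154, 151], [156, 153, 150], [156, 154, 150], [154, 153, 151], [74, 71, 71], [73, 70, 71], [74, 70, 71], [75, 72, 71], [77, 72, 73], [80, 76, 77], [79, 74, 74], [78, 74, 75], [74, 71, 71], [73, 68, 69], [74, 70, 71], [72, 68, 69], [72, 67, 68], [71, 66, 66], [153, 89, 58], [151, 87, 58], [146, 84, 55], [146, 84, 56], [150, 87, 57], [149, 85, 55], [154, 88, 58], [154, 86, 56]]
1.3 [249.59587107 288.14924798]
1.4 [249.78945952 282.14373024]
1.5 [249.96470335 275.43425126]
1.57 [250.07712425 270.38856356]
```

```bash
python3 - <<'E'
from h import *
f=r.grab_frame("wrist"); im=f["pixels"].astype(int)
for row in range(264,308,4):
    print(row,"".join("#" if im[row,c].max()<100 else("o" if im[row,c].max()-im[row,c].min()<25 else ".") for c in range(215,295)))
o=r.get_obs();Rm=R.from_rotvec(o["orientation"]);T=o["tcp_pos"];fl=f["camera_matrix"][0,0]
C=ray(f,(254,280))[0]
th=np.linspace(0,6.28,200)
p=np.load("chest.npy"); c,n=np.cos(p[2]),np.sin(p[2])
S=R.random(300,random_state=1).apply([0,0,.012])
for off in (0,.003):
  for t in (1.3,1.4,1.5,1.57):
    P=(-.07+off-.062*np.sin(t),-.0555,.11+.062*np.cos(t)); k=np.array([p[0]+c*P[0]-n*P[1],p[1]+n*P[0]+c*P[1],P[2]])
    q=proj(f,k+S); print(off,t,"rows",q[:,1].min().round(1),q[:,1].max().round(1),"cols",q[:,0].min().round(1),q[:,0].max().round(1),"tool",Rm.inv().apply(k-T).round(4))
for u in [(-.094,-.09,.127),(-.094,-.02,.127),(-.082,-.105,.125)]:
    print(proj(f,[[p[0]+c*u[0]-n*u[1],p[1]+n*u[0]+c*u[1],u[2]]])[0])
print([int(im[rw,290:300].mean()) for rw in range(205,262,2)])
E
```

```text
264 oooooooooo###########################################################ooooooooooo
268 oooooooooo###########################################################ooooooooooo
272 ooooooooo#############################################################oooooooooo
276 #####oooo#############################################################oooo######
280 ################################################################################
284 ################################################################################
288 ################################################################################
292 #################.###########################################.##################
296 #################...######################################.....#################
300 ################.........#############################.........#################
304 ###############..................o##########oo.................#################
0 1.3 rows 265.7 323.7 cols 221.8 277.3 tool [-0.001  -0.0014 -0.0501]
0 1.4 rows 260.8 315.9 cols 223.2 276.2 tool [-0.0023 -0.0014 -0.0441]
0 1.5 rows 255.1 307.6 cols 224.5 275.2 tool [-0.0031 -0.0014 -0.0379]
0 1.57 rows 250.7 301.5 cols 225.4 274.6 tool [-0.0032 -0.0014 -0.0336]
0.003 1.3 rows 259.7 318.0 cols 221.5 277.5 tool [ 0.002  -0.0014 -0.0501]
0.003 1.4 rows 255.1 310.4 cols 223.0 276.4 tool [ 0.0007 -0.0014 -0.0441]
0.003 1.5 rows 249.6 302.3 cols 224.3 275.4 tool [-0.0001 -0.0014 -0.0379]
0.003 1.57 rows 245.3 296.3 cols 225.2 274.8 tool [-0.0002 -0.0014 -0.0336]
[337.51170275 218.86130377]
[158.64137287 218.58753385]
[377.37239902 188.20054275]
[143, 151, 174, 236, 236, 236, 236, 130, 110, 111, 109, 110, 111, 112, 112, 109, 106, 111, 114, 106, 59, 63, 66, 70, 74, 80, 83, 90, 92]
```

The image puts the ball at a turn of ≈1.46–1.5, but the TCP travel says ≥1.55, so it may be slipping in the grip at the floor. For a clean check I'll let go, rise, shut the fingers and press gently on the ball from above.

Emit:
send_rows([
  [0.3,0,0,0,0,0,0],
  [0.5,0,0,0,0,0,0],
  [0.6,0,0,0,0,0,0],
  [0.6,0,0,0,0,0,0],
  [0.6,0,0,0,0,0,0],
  [0.6,0,0,-0.1,0,0,0],
  [0.6,0,0,-0.3,0,0,0],
  [0.6,0,0,-0.4,0,0,0],
  [0.3,0,0,-0.4,0,0,0],
  [0,0,0,-0.4,0,0,0],
  [0,0,0,-0.4,0,0,0],
  [0,0,0,-0.4,0,0,0],
  [0,0,0,-0.4,0,0,0],
  [0,0,0,-0.4,0,0,0],
])

```text
clock: 15.32
tcp_pos: [0.4657, -0.0304, 0.1357]
orientation: [3.124, -0.333, -0.003]
contact_force: [0.5, 0.3, 0.6]
grip_width: -0.0003
```

```bash
cat > m.py <<'E'
from h import *
wrist()
f=r.grab_frame("wrist"); im=f["pixels"].astype(int)
cv2.imwrite("pics/x%d.png"%(r.get_obs()["clock"]*100),f["pixels"][:,:,::-1])
p=np.load("chest.npy"); c,n=np.cos(p[2]),np.sin(p[2])
S=R.random(2000,random_state=1).apply([0,0,.012])
W=lambda P:np.array([p[0]+c*P[0]-n*P[1],p[1]+n*P[0]+c*P[1],P[2]])
print("plate edge pred",proj(f,[W((-.091,-.09,.127)),W((-.091,-.03,.127))]))
for cc in (300,):print([int(im[k,cc-4:cc+4].mean()) for k in range(150,250,3)])
for t in (1.3,1.4,1.5,1.57):
    q=proj(f,W((-.067-.062*np.sin(t),-.0555,.11+.062*np.cos(t)))+S); print(t,"rows",q[:,1].min().round(1),q[:,1].max().round(1),"cols",q[:,0].min().round(1),q[:,0].max().round(1))
for row in range(180,290,4):
    print(row,"".join("#" if im[row,c].max()<100 else("o" if im[row,c].max()-im[row,c].min()<25 else ".") for c in range(205,305)))
E
python3 m.py
```

```text
t 15.32 tcp chest -0.1296 -0.057 0.1357 Fchest 0.4 0.4 0.6 w -0.00031235952072762824
circ None
plate edge pred [[310.53781917 170.19557706]
 [206.45321996 170.03492976]]
[172, 137, 161, 150, 147, 150, 151, 239, 239, 104, 103, 104, 107, 110, 108, 112, 111, 112, 113, 109, 114, 105, 99, 103, 104, 103, 105, 108, 109, 108, 107, 103, 99, 92]
1.3 rows 206.5 245.7 cols 231.3 270.3
1.4 rows 204.9 242.8 cols 232.1 269.8
1.5 rows 202.5 239.2 cols 232.7 269.3
1.57 rows 200.4 236.2 cols 233.2 269.0
180 ..........................................ooooooooooooooo...........................................
184 ..........................................oooooooooooooo............................................
188 ..........................................oooooooooooooo............................................
192 ..........................................oooooooooooooo............................................
196 ..........................................oooooooooooooo............................................
200 ..........................................oooooooooooooo........................
[... 1630 characters left out ...]
####oooooooooooo#######oooooooooooo##############.....................
268 ...................###############oooooooooooo#######oooooooooooo###############....................
272 ...................################ooooooooooo#######oooooooooo#################....................
276 .................##########################ooo#######ooo##########################..................
280 ..............#######################################################################...............
284 ..........###############################################################################...........
288 ####################################################################################################
```

Emit:
send_rows([
  [0,0,0,0.03,0,0,0],
  [0,0,0,0.06,0,0,0],
  [0,0,0,0.09,0,0,0],
  [0,0,0,0.09,0,0,0],
])

```text
clock: 15.75
tcp_pos: [0.4654, -0.0304, 0.1218]
orientation: [3.124, -0.333, -0.003]
contact_force: [-1.5, -0.6, -0.5]
grip_width: 0.0
```

Emit:
send_rows([
  [0,0,0,0.01,0,0,0],
  [0,0,0,0.02,0,0,0],
  [0,0,0,0.02,0,0,0],
])

```text
clock: 16.0
tcp_pos: [0.4661, -0.0304, 0.1197]
orientation: [3.124, -0.333, -0.0]
contact_force: [-0.1, -0.1, 1.1]
grip_width: -0.0001
```

Emit:
send_rows([
  [0,0,0,0.01,0,0,0],
  [0,0,0,0.02,0,0,0],
  [0,0,0,0.02,0,0,0],
])

```text
clock: 16.25
tcp_pos: [0.4661, -0.0305, 0.1168]
orientation: [3.124, -0.333, -0.0]
contact_force: [-0.7, -0.7, -0.1]
grip_width: -0.0003
```

Emit:
send_rows([
  [0,0,0,0.01,0,0,0],
  [0,0,0,0.015,0,0,0],
  [0,0,0,0.015,0,0,0],
])

```text
clock: 16.5
tcp_pos: [0.4661, -0.0305, 0.1145]
orientation: [3.124, -0.333, -0.0]
contact_force: [0.2, -0.1, -0.9]
grip_width: -0.0
```

Emit:
send_rows([
  [0,0,0,0.007,0,0,0],
  [0,0,0,0.007,0,0,0],
  [0,0,0,0.007,0,0,0],
])

```text
clock: 16.75
tcp_pos: [0.4662, -0.0305, 0.1136]
orientation: [3.124, -0.333, -0.0]
contact_force: [-0.1, -0.7, -0.6]
grip_width: -0.0002
```

Emit:
send_rows([
  [0,0,0,0.007,0,0,0],
  [0,0,0,0.007,0,0,0],
  [0,0,0,0.007,0,0,0],
])

```text
clock: 17.0
tcp_pos: [0.4662, -0.0304, 0.1125]
orientation: [3.124, -0.333, -0.0]
contact_force: [-0.3, 0.1, 0.8]
grip_width: -0.0004
```

Emit:
send_rows([
  [0,0,0,0.007,0,0,0],
  [0,0,0,0.007,0,0,0],
  [0,0,0,0.007,0,0,0],
])

```text
clock: 17.25
tcp_pos: [0.4662, -0.0304, 0.1115]
orientation: [-3.124, 0.333, -0.0]
contact_force: [-1.0, 0.0, -0.7]
grip_width: -0.0
```

Emit:
send_rows([
  [0,0,0,0.007,0,0,0],
  [0,0,0,0.007,0,0,0],
  [0,0,0,0.007,0,0,0],
])

```text
clock: 17.5
tcp_pos: [0.4661, -0.0304, 0.1106]
orientation: [3.124, -0.333, -0.0]
contact_force: [-0.5, 0.6, 2.5]
grip_width: -0.0003
```

Emit:
send_rows([
  [0,0,0,0.007,0,0,0],
  [0,0,0,0.007,0,0,0],
  [0,0,0,0.007,0,0,0],
])

```text
clock: 17.75
tcp_pos: [0.466, -0.0304, 0.1097]
orientation: [3.124, -0.333, -0.001]
contact_force: [-3.2, -0.2, 6.4]
grip_width: 0.0003
```

```bash
python3 m.py | cut -c1-110
```

```text
t 17.75 tcp chest -0.1293 -0.0569 0.1097 Fchest -3.1 -0.8 6.4 w 0.000278994574071868
circ [[253.5        251.5         24.60000038]]
plate edge pred [[320.26770942 184.365421  ]
 [198.56605834 184.20373626]]
[242, 227, 172, 169, 148, 162, 149, 149, 146, 150, 147, 237, 238, 238, 102, 105, 109, 108, 110, 110, 110, 111,
1.3 rows 225.3 271.0 cols 227.9 273.0
1.4 rows 222.7 266.7 cols 228.9 272.3
1.5 rows 219.3 261.6 cols 229.8 271.6
1.57 rows 216.5 257.7 cols 230.4 271.2
180 oooooooooooooooooooooooooooooooooooooooooooooooooooooooooooooooooooooooooooooooooooooooooooooooooooo
184 oooooooooooooooooooooooooooooooooooo.....ooooooooooooooooo...ooooooooooooooooooooooooooooooooooooooo
188 ooooooooooooooooooooooooooooooooooo......ooooooooooooooooo...ooooooooooooooooooooooooooooooooooooooo
192 ..........................................oooooooooooooooo..........................................
196 ..........................................ooooooooooooooo...........................................
200 ..........................................ooooooooooooooo..........................................
[... 1611 characters left out ...]
####oooooooooooo#######oooooooooooo##############.....................
268 ...................###############oooooooooooo#######oooooooooooo###############....................
272 ...................################ooooooooooo#######oooooooooo#################....................
276 ................###########################ooo#######ooo##########################..................
280 ..............#######################################################################...............
284 ..........###############################################################################...........
288 ####################################################################################################
```

The force rises stiffly from 0 to 2.5 to 6.4 N within about 1.5 mm, and the ball's centre works out at z ≈ 0.111 (turn ≈ 1.5). The stem is on the floor and sits between the notch sides. I'll retreat straight up.

Emit:
send_rows([
  [0,0,0,-0.05,0,0,0],
  [0,0,0,-0.2,0,0,0],
  [0,0,0,-0.45,0,0,0],
  [0,0,0,-0.7,0,0,0],
  [0,0,0,-0.9,0,0,0],
  [0,0,0,-0.9,0,0,0],
  [0,0,0,-0.9,0,0,0],
  [0,0,0,-0.9,0,0,0],
])

```text
clock: 18.52
tcp_pos: [0.4658, -0.0306, 0.244]
orientation: [3.124, -0.334, -0.001]
contact_force: [0.1, -0.1, -0.8]
grip_width: 0.0002
```

```bash
python3 - <<'E'
from h import *
wrist(); ft=r.grab_frame("wrist"); im=ft["pixels"].astype(int)
for row in range(110,190,3): print(row,"".join("#" if im[row,c].max()<100 else("o" if im[row,c].max()-im[row,c].min()<25 else ".") for c in range(215,295)))
E
```

```text
t 18.52 tcp chest -0.1295 -0.0571 0.244 Fchest 0.1 -0.1 -0.8 w 0.00022547984596644398
circ [[254.5        259.5         15.80000019]
 [234.5        287.5         17.70000076]]
110 oooooooooooooooooooooooooooooooooooooooooooooooooooooooooooooooooooooooooooooooo
113 oooooooooooooooooooooooooooooooooooooooooooooooooooooooooooooooooooooooooooooooo
116 oooooooooooooooooooooooooooooooooooooooooooooooooooooooooooooooooooooooooooooooo
119 oooooooooooooooooooooooooooooooooooooooooooooooooooooooooooooooooooooooooooooooo
122 oooooooooooooooooooooooooooooooooooooooooooooooooooooooooooooooooooooooooooooooo
125 oooooooooooooooooooooooooooooooooooooooooooooooooooooooooooooooooooooooooooooooo
128 oooooooooooooooooooooooooooooooooooooooooooooooooooooooooooooooooooooooooooooooo
131 ..................................oooooooooo....................................
134 oooooooooooooooooooooooooooooooooooooooooooooooooooooooooooooooooooooooooooooooo
137 oooooooooooooooooooooooooooooooooooooooooooooooooooooooooooooooooooooooooooooooo
140 oooooooooooooooooooooooooooooooooooooooooooooooooooooooooooooooooooooo
[... 670 characters left out ...]
....................
167 ..................................oooooooooo....................................
170 ...............................oooooooooooooooo.................................
173 .............................oooooooooooooooooooo...............................
176 ............................oooooooooooooooooooooo..............................
179 ............................oooooooooooooooooooooo..............................
182 .............................oooooooooooooooooooo...............................
185 ...............................oooooooooooooooo.................................
188 ...................................oooooooo.....................................
```

```bash
python3 -c "
from bench import r
print(r.hand_in())"
```

```text
the job is handed in; nothing more can be done
None
```

The chest is bolted and handed in at about 18.5 s. The bolt was slid about 29 mm through the staple (slide ≈ 0.033). The handle was turned down through the notch on the first try, with no block felt at 0.72–0.76 rad. I let go and withdrew, and the robot touches nothing.

- **Handle home:** I pressed on the knob from above with the fingers shut. The force rose from about 0 to 6.4 N within about 1.5 mm, which I took as the notch floor. That put the knob centre near z 0.111 (turn ≈ 1.5). After I withdrew, the wrist image still showed the stem lying down towards the robot, between the notch sides.
- **Jar and tin:** I planned the path clear of both and felt no unexpected contact, but I took no final picture of either.

**Disagreements and slips:**
- **Tool description:** the fingertips were about 14 mm behind the reported tool point, not 11 mm ahead as described. Because of this my first grip missed, and the shut fingers briefly pressed on top of the knob with about 6.5 N.
- **Force spike:** while sliding, an upward offset of about 2 mm in the grip pulled the knob with about 25 N. This was away from the plate, and I relieved it before turning.
- **Final angle:** one image estimate of the turn read low (about 1.4), while tool travel and the pressing test gave 1.5 or more. I relied on the pressing test.
- **Knob grip:** the gripper read about 22 mm when holding the 24 mm ball.

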